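# Start the filler cap of a glue pot on its thread without cross-threading

### The arm

A 6-joint arm with a two-finger parallel gripper is mounted at the origin on the work surface. World frame = base frame: x ahead of the robot, y to its left, z up, the work surface at z = 0. Lengths are in m, angles in degrees, forces in N, time in s.
With the tool pointing down it reaches from about 0.425 to 0.95 m from the base axis. Payload 3.5 kg.
Tool frame: the origin (TCP) lies midway between the tips of the shut fingers; the grasp point (between the pads) lies 19 mm behind it; z points along the fingers, x is the direction in which the jaws open and shut, and the axes are right-handed (so a half turn about z gives the same grasp; the last joint's range is limited). The gripper opens to 85 mm and grips with 20 to 120 N. Pads are 22 mm wide; open, the fingers measure 114 mm over their backs; the gripper's body (76 mm by 85 mm) begins 54 mm behind the grasp point. The pads swing forward as they close: fully open they stand 13 mm farther back than shut.
Start: joints at [61.708, 16.404, 90.338, -0, 73.258, -8.594], TCP at [0.227, 0.635, 0.231] pointing down, gripper open.
Joint ranges: [-158.93, 158.93], [-51.34, 127.21], [12.03, 142.37], [-87.48, 267.48], [13.55, 161.25], [-162.69, 162.69]. Speed limits (degrees/s): [159.86, 159.86, 180, 180, 180, 180].

### API

Orientations are given as a 3x3 rotation matrix whose columns are the frame's x, y, z axes.
In Python, from station import manip gives the robot as it stands.
- The arm moves only by the tool send_rows, never from a script. Its argument "series" is a list of rows, each an object with "grip": the closure in counts, from 0 (fully open) to 255 (shut); "slide": the shift along the world's x, y, z in mm, a list of three; "delta_rot": the turn, a rotation vector about the world's x, y, z in rad, a list of three. In form: [{"grip": grip, "slide": [x, y, z], "delta_rot": [wx, wy, wz]}, ...]. A call has 1 to 12 rows; each row is the pose to reach, as a shift and turn from the pose measured when the call began; what a row does not reach only later rows make up. A row lasts 1/8 s, in which the tool goes at most 62.5 mm and 10.7 degrees, less where a joint would pass 70% of its speed; a pose out of reach is approached as far as the arm can. A call with a gripper value outside its range is refused whole. The fingers move at their own pace and stop on an object; the grip force is fixed at half the most. Time passes only in rows, so rows that repeat a pose let the fingers close. It gives the time, the measured TCP pose, the force and the opening at its end, in the units of the state.
- manip.get_state(): the state, without advancing time (a new reading comes with each control period).
- manip.snapshot(name): name is "side" or "top" or "wrist"; returns the picture (480x640x3 uint8, red, green, blue); there is no depth.
- manip.camera_model(name): a dict with "mtx" (3x3 intrinsics, pixels), "R" (3x3) and "t" (3): a world point X has camera coordinates R X + t. Camera axes: x right, y down, z forward; pixel columns grow to the right and rows downward; lengths in m; the calibration is good to about 2 mm. A picture is of the moment at which its call begins: read the wrist's pose just before it. camera_model takes no time and is no camera call; for the wrist camera it gives the pose at the moment of the call.
- manip.sign_off(): hands the job in, once; it reports no verdict.
The state is a dict: "time_s": time; "q": joint angles; "dq": joint speeds; "joint_efforts": joint torques, N m; "tool_pos": TCP position; "tool_rot": TCP orientation; "contact_force": force on the tool from outside, world axes, zero at the start; "torque": the same for the moment, N m; "width": finger opening in m.
Only numpy, scipy, OpenCV 4.12 (cv2) and the standard library are available. Lean on these libraries where they do the work, as an engineer would, in place of code of your own. Each camera call takes 0.05 s, during which the arm holds its last target. There are 200 camera calls.

### The job

Close the glue pot: take the filler cap from its wooden rest and set it on the threaded neck, upright, with its wing bar in line with the long side of the pot's base plate. Keeping a light pressure on it, turn it gently backward (anticlockwise from above) until you feel it drop a step, then forward (clockwise) until its flange is fully home on the rim; never force it, let go of it at the end, and leave everything else where it is.

Things in the scene. Friction and masses are not known exactly. Their poses are not given: they have to be found in the camera images.
- cap_grip (a point): black plastic filler cap, about 110 g, in the wooden rest at the start; this point is the centre of its wing bar, on the cap's axis (z up). Bar: 50 mm long along x, 14 mm wide along y, 28 mm tall (14 mm above and below this point), standing on the round flange
- cap_flange (a point): centre of the underside of the cap's flange (66 mm across, 6 mm thick), 20 mm below the bar's centre. The plug below it is 40 mm across, tapers to 28 mm in its last 7 mm and ends 25 mm below this point
- cap_lugs (a point): on the cap's axis, level with the undersides of its four lugs, 33.4 mm below the bar's centre; the lugs (3 mm tall, 6 mm wide) stand out of the plug along x and y, to 51 mm across
- rim (a point): centre of the neck's mouth, level with its rim, 135 mm above the bench; x along the long side of the pot's base plate, z up. Neck: tube 68 mm outside, 55 mm inside, with four equal thread turns inside that leave a 43 mm hole for the plug. Cap home: flange on the rim, bar centre 20 mm above it. Stiff: do not force cap and neck together (over about 40 N, or a turning moment over about 0.5 N m)
- thread_top (a point): 4 mm below the rim, on the axis: level of the flat thread tops. The thread's angle is unknown. Set on with the bar along x (either end), the lugs rest on the tops (bar centre 29.4 mm above the rim). Forward, stops block it after 10 to 44 degrees. Backward, at 12 to 48 degrees, the lugs slip off the tops and the cap drops if pressed with about 4 N or let sink by its weight
- thread_below (a point): 10.9 mm below the rim, on the axis: where the lugs land, 6.9 mm under the tops (bar centre then 22.5 mm above the rim). Stops block it about 13 degrees farther back. From the drop, turning forward leads the lugs down under the thread: flange on the rim after about 52 degrees, hard stops after about 62
- pot: aluminium glue pot, screwed to the bench: base plate 160 (x) x 110 (y) x 8 mm, tank 104 mm across and 95 mm tall, neck on top of it up to 135 mm; origin under its centre
- rest: wooden rest block 100 x 100 x 35 mm with a 63 mm hole through its middle, fixed; the cap's flange lies on its top, the plug hangs in the hole; origin under its centre
- sanding_block: cork sanding block, 70 x 32 x 25 mm; origin under its centre
- brush: glue brush lying on the bench; bystander
- wax_jar: glass jar of wax, 64 mm across, 75 mm tall; origin under its centre
- oil_can: tin, 60 mm across, 85 mm tall; origin under its centre
- mallet: hammer lying on the bench; bystander
- wrench: wrench lying on the bench; bystander
- offcut: wood offcut, 130 x 70 x 22 mm; origin under its centre

How it is judged (in metres and radians):
On the way, in this order (a step that is already met when the one before it is completed fails the run):
1. the cap rests on the thread tops in the neck, upright, its bar in line with the base plate (z of cap_grip in the frame of rim between 0.0275 and 0.0308 m and horizontal distance between cap_grip and rim below 0.004 m and angle between cap_grip's own z axis and vertical below 0.1 rad and angle between the x axis of cap_grip and the x axis of rim, either way round below 0.15 rad), for 0.2 s.
2. turned backward, the cap has dropped a step (z of cap_grip in the frame of rim between 0.018 and 0.0245 m and horizontal distance between cap_grip and rim below 0.004 m), for 0.1 s.
3. turned forward, the cap is home on the rim (z of cap_grip in the frame of rim below 0.021 m and horizontal distance between cap_grip and rim below 0.004 m), for 0.2 s.
At the end, for the whole second after the job is handed in: the cap is screwed home: bar centre less than 21 mm above the rim (flange within 1 mm of it), within 4 mm of the neck's axis, upright within 0.05 rad, at rest (all of step 3 and angle between cap_grip's own z axis and vertical below 0.05 rad and linear speed of cap below 0.01 m/s); the robot touches nothing.
It fails at once if the cap is forced against the pot (over 60 N) (contact force between cap and pot above 60 N).
It fails at once if another thing on the bench is moved by more than 25 mm (distance of any of sanding_block, brush, wax_jar, oil_can, mallet, wrench, offcut from where it was at the start of the episode above 0.025 m).
It also fails if it takes over 64 s, if anything falls off the work surface, if the arm or the gripper's body presses on something with over 40 N, if the wrist force passes 120 N, or if a joint passes its speed limit or range.

## Working session

There is one attempt and no reset: what is moved stays moved. The work goes in short steps, Python scripts to look and compute and a tool call to move; the robot and the scene stay as the last step left them, time stands still between calls to the robot, and variables do not carry over. Pictures are saved under pics/ and viewed, about 8 in all and at most 12, crops included, and the job is handed in when it is done.

Besides the shell and the picture viewer there is one more tool, called by a JSON object that holds its "op" and its "data", one argument or row to a line. send_rows: Moves the arm, as the interface text tells. Its arguments: {"type":"object","properties":{"series":{"type":"array"}},"required":["series"]}

```bash
mkdir -p pics; ls; python3 - <<'E'
from station import manip
import cv2
print(manip.get_state())
for n in ("side","top"):
    im=manip.snapshot(n); cv2.imwrite(f"pics/{n}0.png",im[:,:,::-1])
    c=manip.camera_model(n); print(n,c)
E
```

```text
pics
{'time_s': 0.0, 'q': array([ 6.17068357e+01,  1.64547565e+01,  9.04257947e+01,  1.13423123e-03,
        7.32587969e+01, -8.59461825e+00]), 'dq': array([ 0.00585975, -0.07033642,  0.10796781,  0.04262533,  0.17723754,
       -0.00634205]), 'joint_efforts': array([ 5.00766055e-04, -4.05998111e+01, -2.92617989e+01, -1.46812854e-04,
        5.86410257e-03, -4.88734440e-07]), 'tool_pos': array([0.22716757, 0.63490331, 0.22990365]), 'tool_rot': array([[ 3.37075353e-01,  9.41476946e-01, -1.16945812e-03],
       [ 9.41474608e-01, -3.37077165e-01, -2.13254518e-03],
       [-2.40193975e-03, -3.82186703e-04, -9.99997042e-01]]), 'contact_force': array([ 0.34082336,  0.36946098, -0.77085648]), 'torque': array([-0.0523617 ,  0.01186786,  0.05993591]), 'width': 0.08518936632543839}
side {'mtx': array([[440.03030007,   0.        , 318.0238341 ],
       [  0.        , 440.03030007, 247.01290515],
       [  0.        ,   0.        ,   1.        ]]), 'R': array([[-0.96468088, -0.26290661,  0.01645973],
       [-0.17810723,  0.60493831, -0.77609758],
       [ 0.19408406, -0.75161809, -0.63039799]]), 't': array([0.55923411, 0.18291522, 0.90772539])}
top {'mtx': array([[483.229807  ,   0.        , 317.88581386],
       [  0.        , 483.229807  , 247.16557892],
       [  0.        ,   0.        ,   1.        ]]), 'R': array([[-3.69776628e-03, -9.99992986e-01,  5.95151101e-04],
       [-9.82606284e-01,  3.52297278e-03, -1.85667658e-01],
       [ 1.85664259e-01, -1.27135482e-03, -9.82612419e-01]]), 't': array([-0.00627362,  0.56847871,  1.28617849])}
```

View pics/top0.png

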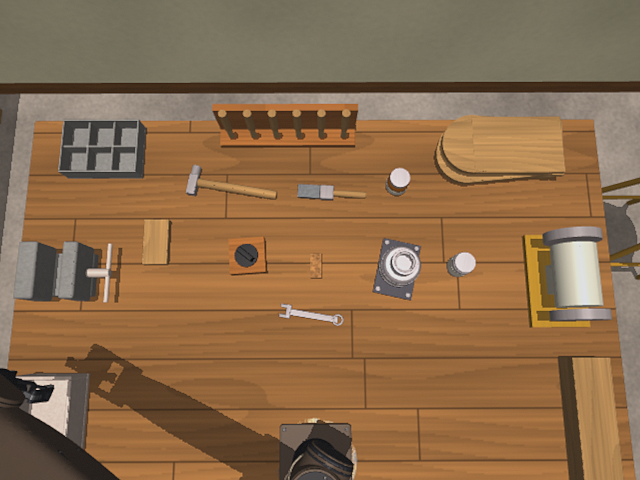

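View pics/side0.png

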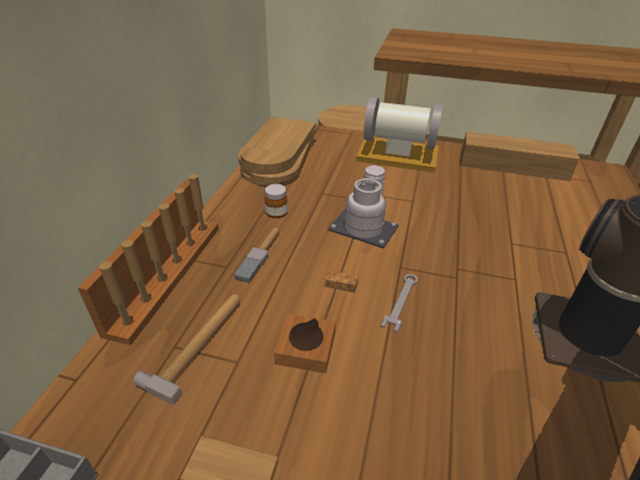

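The top view shows the rest with the cap at about (247,256), the neck mouth at about (404,262), and the pot's dark plate with corners near (388,237), (421,243), (411,298) and (374,292). The side view agrees: the cap is at (306,335) and the neck at (368,185).

```bash
cat > h.py <<'E'
import numpy as np, cv2
from station import manip
def ray(c,p,z):
    R,t=np.array(c['R']),np.array(c['t']); C=-R.T@t
    d=R.T@np.linalg.inv(c['mtx'])@np.array([p[0],p[1],1.])
    return C+d*(z-C[2])/d[2]
def proj(c,X):
    v=c['mtx']@(np.array(c['R'])@X+c['t']); return v[:2]/v[2]
E
python3 - <<'E'
from h import *
c=manip.camera_model("top"); im=cv2.imread("pics/top0.png"); 
hsv=cv2.cvtColor(im,cv2.COLOR_BGR2HSV)
# rest block: contour about the centre
print("cap bar",ray(c,(247,255),.069), "rest",ray(c,(247,256),.035),"rim",ray(c,(404.5,261.5),.135))
m=((hsv[:,:,2]<110)&(hsv[:,:,1]<90)).astype(np.uint8); m[:225]=0;m[305:]=0;m[:,:365]=0;m[:,430:]=0
cs,_=cv2.findContours(m,0,1); k=np.vstack([x for x in cs if len(x)>10])
r=cv2.minAreaRect(k); print(r)
P=[ray(c,p,.008) for p in cv2.boxPoints(r)]; print(np.round(P,3)); 
for i in range(4):
    e=P[(i+1)%4]-P[i]; print(np.linalg.norm(e),np.degrees(np.arctan2(e[1],e[0])))
s=manip.camera_model("side"); print("side cap",ray(s,(310,325),.06),"rim",ray(s,(368,185),.135))
w=manip.camera_model("wrist"); st=manip.get_state(); C=-np.array(w['R']).T@w['t']
print("wrist cam in tool",st['tool_rot'].T@(C-st['tool_pos']), np.array(w['R'])@st['tool_rot'],w['mtx'])
E
```

```text
cap bar [0.54440154 0.18527413 0.069     ] rest [0.54743346 0.19022516 0.035     ] rim [ 0.51448474 -0.23202965  0.135     ]
((396.673095703125, 268.6346130371094), (38.830989837646484, 55.50086212158203), 11.309932708740234)
[[ 0.448 -0.161  0.008]
 [ 0.604 -0.196  0.008]
 [ 0.582 -0.305  0.008]
 [ 0.426 -0.267  0.008]]
0.16043267053149468 -12.665678184463873
0.11098145644031167 -101.80857147427129
0.16002339912084362 166.50515092826373
0.10867332487991449 78.4342822633766
side cap [0.54709655 0.18165052 0.06      ] rim [ 0.51624022 -0.23295382  0.135     ]
wrist cam in tool [ 0.00080823 -0.06674623 -0.14167717] [[ 9.99998190e-01 -6.72422446e-04  1.77967047e-03]
 [ 1.11687008e-03  9.64784123e-01 -2.63040582e-01]
 [-1.54012342e-03  2.63042094e-01  9.64783128e-01]] [[409.99216387   0.         316.03599734]
 [  0.         409.99216387 234.60340935]
 [  0.           0.           1.        ]]
```

{"op": "send_rows", "data": {
  "series": [
    {"grip":0,"slide":[25,-35,0],"delta_rot":[0,0,0]},
    {"grip":0,"slide":[60,-85,-5],"delta_rot":[0,0,0]},
    {"grip":0,"slide":[95,-134,-10],"delta_rot":[0,0,0]},
    {"grip":0,"slide":[130,-183,-15],"delta_rot":[0,0,0]},
    {"grip":0,"slide":[165,-233,-20],"delta_rot":[0,0,0]},
    {"grip":0,"slide":[200,-282,-25],"delta_rot":[0,0,0]},
    {"grip":0,"slide":[235,-331,-30],"delta_rot":[0,0,0]},
    {"grip":0,"slide":[270,-380,-30],"delta_rot":[0,0,0]},
    {"grip":0,"slide":[300,-425,-30],"delta_rot":[0,0,0]},
    {"grip":0,"slide":[319,-449,-30],"delta_rot":[0,0,0]},
    {"grip":0,"slide":[319,-449,-30],"delta_rot":[0,0,0]}
  ]
}}

```text
time_s: 1.48
tool_pos: [0.547, 0.1842, 0.1995]
tool_rot: [[0.34, 0.94, -0.002], [0.94, -0.34, -0.002], [-0.003, -0.001, -1.0]]
contact_force: [-0.8, 0.6, -1.0]
width: 0.0855
```

```bash
python3 - <<'E'
from h import *
import pickle
st=manip.get_state(); c=manip.camera_model("wrist"); im=manip.snapshot("wrist")[:,:,::-1]; cv2.imwrite("pics/w1.png",im)
pickle.dump((st,c),open("w1.pkl","wb")); print(st['tool_pos'],st['contact_force'],st['time_s'])
E
```

```text
[0.54699398 0.18415528 0.19953082] [-0.75191477  0.55112755 -1.03518346] 1.475
```

View pics/w1.png

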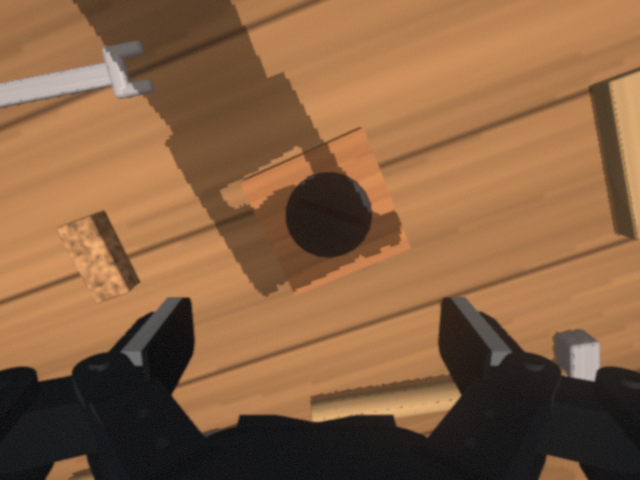

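The wrist view shows the black flange as a disc at (328,214) with the bar faintly lit inside it, so I'll stretch the contrast.

```bash
python3 - <<'E'
from h import *
import pickle
st,c=pickle.load(open("w1.pkl","rb")); im=cv2.imread("pics/w1.png")
g=cv2.cvtColor(im,cv2.COLOR_BGR2GRAY); 
m=((g<50)).astype(np.uint8); m[:160]=0;m[262:]=0
cs,_=cv2.findContours(m,0,1); k=max(cs,key=cv2.contourArea); print(cv2.fitEllipse(k))
(u,v),_,_=cv2.fitEllipse(k); print("flange ctr",ray(c,(u,v),.041))
k=k[:,0,:].astype(float); 
t=g[165:265,275:385].astype(float); print(np.percentile(t[t<60],[1,10,50,90,99]))
t=np.clip((t-5)*6,0,255).astype(np.uint8); cv2.imwrite("pics/w1c.png",cv2.resize(t,None,fx=6,fy=6,interpolation=cv2.INTER_CUBIC))
# top-camera crop
g=cv2.cvtColor(cv2.imread("pics/top0.png"),cv2.COLOR_BGR2GRAY)[232:280,222:272].astype(float)
E
```

```text
((327.08209228515625, 215.41506958007812), (80.66510009765625, 83.93407440185547), 141.4894256591797)
flange ctr [0.54976372 0.19185874 0.041     ]
[26. 29. 33. 39. 56.]
```

View pics/w1c.png

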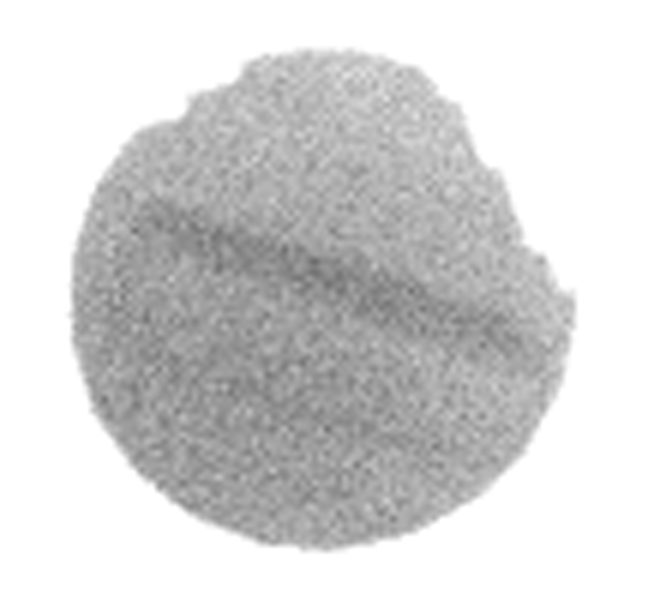

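The stretched crop shows one dark line, the shaded bar face, running from crop (150,210) to (540,340). Next I'll check that direction against the unshadowed start view from the top camera.

```bash
python3 - <<'E'
from h import *
import pickle
st,c=pickle.load(open("w1.pkl","rb"))
for z in (.041,.055,.069):
    a=ray(c,(300,200),z);b=ray(c,(365,221.7),z);e=b-a
    print(z,a,b,np.linalg.norm(e),np.degrees(np.arctan2(e[1],e[0])))
print("flange",ray(c,(328.9,214.7),.041), "tool yaw",np.degrees(np.arctan2(st['tool_rot'][1,0],st['tool_rot'][0,0])))
ct=manip.camera_model("top");print("top flange pix",proj(ct,np.array([.549,.191,.041])), "bar top",proj(ct,np.array([.549,.191,.069])))
g=cv2.imread("pics/top0.png")[230:282,218:274].astype(float)
t=np.clip(g*2.5,0,255).astype(np.uint8); a=cv2.resize(t,None,fx=7,fy=7,interpolation=cv2.INTER_CUBIC)
g=cv2.imread("pics/side0.png")[300:378,266:346].astype(float)
t=np.clip(g*2.5,0,255).astype(np.uint8); b=cv2.resize(t,(373,364),interpolation=cv2.INTER_CUBIC)
cv2.imwrite("pics/c2.png",np.hstack([a,b]))
E
```

```text
0.041 [0.53192118 0.17685319 0.041     ] [0.56398408 0.21707329 0.041     ] 0.05143623205776549 51.43864122386869
0.055 [0.52972163 0.17830241 0.055     ] [0.56028951 0.21664714 0.055     ] 0.04903787800437075 51.4386412238686
0.069 [0.52752207 0.17975164 0.069     ] [0.55659493 0.216221   0.069     ] 0.04663952395097589 51.43864122386872
flange [0.5497083  0.19332196 0.041     ] tool yaw 70.09773381185322
top flange pix [246.42647696 255.0862784 ] bar top [244.94320264 253.34830293]
```

View pics/c2.png

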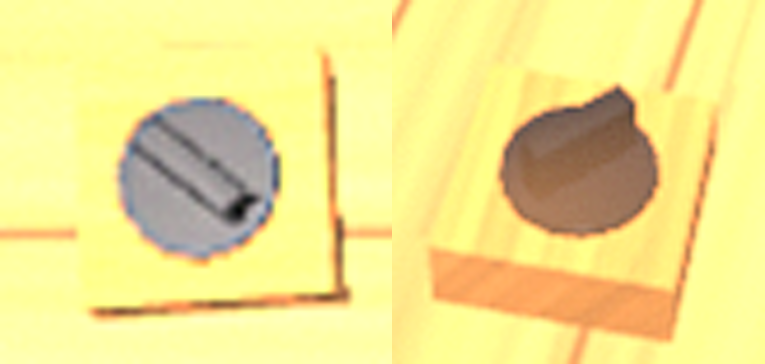

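Top and wrist views agree: the bar's yaw is about 52° and its centre about (0.549, 0.191). I'll turn the jaws to yaw -38° over the cap.

{"op": "send_rows", "data": {
  "series": [
    {"grip":0,"slide":[2,7,0],"delta_rot":[0,0,-0.12]},
    {"grip":0,"slide":[2,7,0],"delta_rot":[0,0,-0.3]},
    {"grip":0,"slide":[2,7,0],"delta_rot":[0,0,-0.48]},
    {"grip":0,"slide":[2,7,0],"delta_rot":[0,0,-0.66]},
    {"grip":0,"slide":[2,7,0],"delta_rot":[0,0,-0.84]},
    {"grip":0,"slide":[2,7,0],"delta_rot":[0,0,-1.02]},
    {"grip":0,"slide":[2,7,0],"delta_rot":[0,0,-1.2]},
    {"grip":0,"slide":[2,7,0],"delta_rot":[0,0,-1.38]},
    {"grip":0,"slide":[2,7,0],"delta_rot":[0,0,-1.56]},
    {"grip":0,"slide":[2,7,0],"delta_rot":[0,0,-1.74]},
    {"grip":0,"slide":[2,7,0],"delta_rot":[0,0,-1.885]},
    {"grip":0,"slide":[2,7,0],"delta_rot":[0,0,-1.885]}
  ]
}}

```text
time_s: 3.02
tool_pos: [0.5471, 0.1936, 0.1991]
tool_rot: [[0.792, -0.61, -0.002], [-0.61, -0.792, 0.003], [-0.003, -0.001, -1.0]]
contact_force: [0.2, 0.1, -0.1]
width: 0.0852
```

```bash
python3 - <<'E'
from h import *
import pickle
st=manip.get_state(); c=manip.camera_model("wrist"); im=manip.snapshot("wrist")[:,:,::-1]; cv2.imwrite("pics/w2.png",im)
pickle.dump((st,c),open("w2.pkl","wb")); print(st['tool_pos'],st['contact_force'],st['time_s'],st['q'])
print(proj(c,np.array([.549,.191,.041])))
u,v=proj(c,np.array([.549,.191,.05])).astype(int)
t=im[v-70:v+70,u-70:u+70].astype(float)
cv2.imwrite("pics/w2c.png",np.hstack([cv2.resize(np.clip(t*f,0,255).astype(np.uint8),(400,400)) for f in (1,4)]))
E
```

```text
[0.54706544 0.19361589 0.19914381] [ 0.17875053  0.08403355 -0.09313321] 3.025 [  9.39393974   6.21348672 105.6434422    0.20456398  68.210662
  46.92957013]
[321.24398811 216.62760557]
```

View pics/w2c.png

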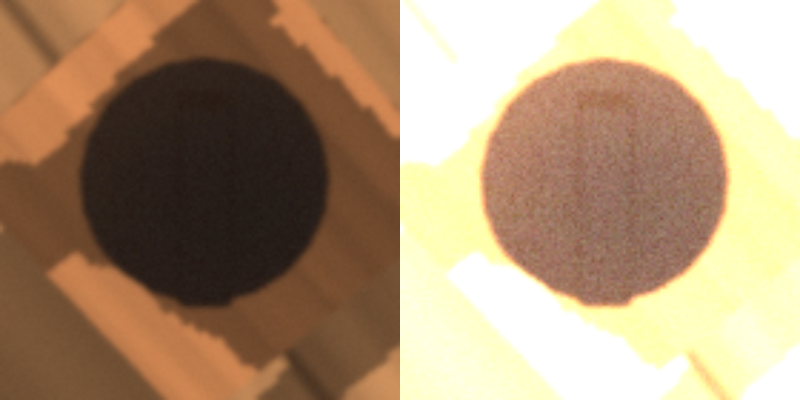

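The bar stands upright in the jaw frame, with edges at crop x ≈ 578 and 632, so the yaw is right. I'll fit the flange disc centre from here.

```bash
python3 - <<'E'
from h import *
import pickle
st,c=pickle.load(open("w2.pkl","rb")); im=cv2.imread("pics/w2.png")
g=im.max(2); m=(g<62).astype(np.uint8); m[:150]=0;m[275:]=0
m=cv2.morphologyEx(m,cv2.MORPH_OPEN,np.ones((5,5)))
cs,_=cv2.findContours(m,0,1); k=max(cs,key=cv2.contourArea); e=cv2.fitEllipse(k); print(e,cv2.boundingRect(k))
X=ray(c,e[0],.041); print(X, st['tool_rot'].T@(X-st['tool_pos']))
u,v=proj(c,np.array([.549,.191,.05])).astype(int)
for x in (178,232):
    print(st['tool_rot'].T@(ray(c,(u-70+x*.35,v-70+180*.35),.069)-st['tool_pos']))
E
```

```text
((322.1833801269531, 212.1234130859375), (83.7585678100586, 84.23858642578125), 61.3367805480957) (280, 170, 85, 86)
[0.55164897 0.19331161 0.041     ] [ 0.00432705 -0.002335    0.15813409]
[-0.00213939 -0.00846908  0.13016338]
[ 0.01066077 -0.00848617  0.13012208]
```

{"op": "send_rows", "data": {
  "series": [
    {"grip":0,"slide":[4,-1,-30],"delta_rot":[0,0,0]},
    {"grip":0,"slide":[4,-1,-75],"delta_rot":[0,0,0]},
    {"grip":0,"slide":[4,-1,-115],"delta_rot":[0,0,0]},
    {"grip":0,"slide":[4,-1,-140],"delta_rot":[0,0,0]},
    {"grip":0,"slide":[4,-1,-152],"delta_rot":[0,0,0]},
    {"grip":0,"slide":[4,-1,-153],"delta_rot":[0,0,0]},
    {"grip":0,"slide":[4,-1,-153],"delta_rot":[0,0,0]}
  ]
}}

```text
time_s: 3.95
tool_pos: [0.5522, 0.1927, 0.0476]
tool_rot: [[0.793, -0.609, 0.001], [-0.609, -0.793, 0.003], [-0.001, -0.003, -1.0]]
contact_force: [0.7, -1.5, -0.8]
width: 0.0852
```

{"op": "send_rows", "data": {
  "series": [
    {"grip":255,"slide":[0,0,0],"delta_rot":[0,0,0]},
    {"grip":255,"slide":[0,0,0],"delta_rot":[0,0,0]},
    {"grip":255,"slide":[0,0,0],"delta_rot":[0,0,0]},
    {"grip":255,"slide":[0,0,0],"delta_rot":[0,0,0]},
    {"grip":255,"slide":[0,0,0],"delta_rot":[0,0,0]},
    {"grip":255,"slide":[0,0,0],"delta_rot":[0,0,0]},
    {"grip":255,"slide":[0,0,0],"delta_rot":[0,0,0]}
  ]
}}

```text
time_s: 4.82
tool_pos: [0.5526, 0.1927, 0.0479]
tool_rot: [[0.793, -0.609, 0.002], [-0.609, -0.793, 0.003], [-0.001, -0.004, -1.0]]
contact_force: [0.4, -0.4, 2.0]
width: 0.0127
```

{"op": "send_rows", "data": {
  "series": [
    {"grip":255,"slide":[0,0,15],"delta_rot":[0,0,0]},
    {"grip":255,"slide":[0,0,50],"delta_rot":[0,0,0]},
    {"grip":255,"slide":[0,0,100],"delta_rot":[0,0,0]},
    {"grip":255,"slide":[0,0,145],"delta_rot":[0,0,0]},
    {"grip":255,"slide":[0,0,167],"delta_rot":[0,0,0]},
    {"grip":255,"slide":[0,0,167],"delta_rot":[0,0,0]}
  ]
}}

```text
time_s: 5.58
tool_pos: [0.5536, 0.193, 0.2179]
tool_rot: [[0.793, -0.609, 0.007], [-0.609, -0.793, 0.004], [0.003, -0.008, -1.0]]
contact_force: [-0.6, -1.0, -1.3]
width: 0.0127
```

{"op": "send_rows", "data": {
  "series": [
    {"grip":255,"slide":[-2,-20,0],"delta_rot":[0,0,-0.06]},
    {"grip":255,"slide":[-5,-60,0],"delta_rot":[0,0,-0.17]},
    {"grip":255,"slide":[-9,-105,0],"delta_rot":[0,0,-0.29]},
    {"grip":255,"slide":[-14,-150,0],"delta_rot":[0,0,-0.41]},
    {"grip":255,"slide":[-18,-195,0],"delta_rot":[0,0,-0.53]},
    {"grip":255,"slide":[-22,-240,0],"delta_rot":[0,0,-0.65]},
    {"grip":255,"slide":[-26,-285,0],"delta_rot":[0,0,-0.78]},
    {"grip":255,"slide":[-30,-330,0],"delta_rot":[0,0,-0.91]},
    {"grip":255,"slide":[-34,-370,0],"delta_rot":[0,0,-1.02]},
    {"grip":255,"slide":[-36,-405,0],"delta_rot":[0,0,-1.1]},
    {"grip":255,"slide":[-37,-425,0],"delta_rot":[0,0,-1.143]},
    {"grip":255,"slide":[-37,-425,0],"delta_rot":[0,0,-1.143]}
  ]
}}

```text
time_s: 7.08
tool_pos: [0.5157, -0.2328, 0.2167]
tool_rot: [[-0.228, -0.974, 0.005], [-0.974, 0.228, -0.003], [0.002, -0.005, -1.0]]
contact_force: [-0.2, 0.9, -1.2]
width: 0.013
```

```bash
python3 - <<'E'
from h import *
import pickle
st=manip.get_state(); c=manip.camera_model("wrist"); im=manip.snapshot("wrist")[:,:,::-1]; cv2.imwrite("pics/w3.png",im)
s=manip.snapshot("side")[:,:,::-1]; cv2.imwrite("pics/s3.png",s)
t=manip.snapshot("top")[:,:,::-1]; cv2.imwrite("pics/t3.png",t)
pickle.dump((st,c),open("w3.pkl","wb")); print(st)
cv2.imwrite("pics/v3.png",np.hstack([cv2.resize(im,(400,300)),cv2.resize(s[80:260,260:500],(400,300))]))
E
```

```text
{'time_s': 7.075, 'q': array([-3.45822851e+01,  3.23404877e+00,  1.06921905e+02,  2.78484452e-02,
        6.95213769e+01,  6.85721848e+01]), 'dq': array([ 2.21599178, -0.93099715,  0.53683123,  0.73816639,  0.53630227,
       -0.2711345 ]), 'joint_efforts': array([-9.63965580e-01, -3.10919845e+01, -2.93610191e+01, -8.97605717e-02,
       -6.63560559e-02,  1.82139105e-02]), 'tool_pos': array([ 0.51570199, -0.23283202,  0.21668992]), 'tool_rot': array([[-0.22774547, -0.97370839,  0.00489504],
       [-0.97371933,  0.22773385, -0.00282158],
       [ 0.00163263, -0.005409  , -0.99998404]]), 'contact_force': array([-0.18235099,  0.89418433, -1.24453719]), 'torque': array([-0.01076914,  0.02834975,  0.03017272]), 'width': 0.012955367646631855}
```

View pics/v3.png

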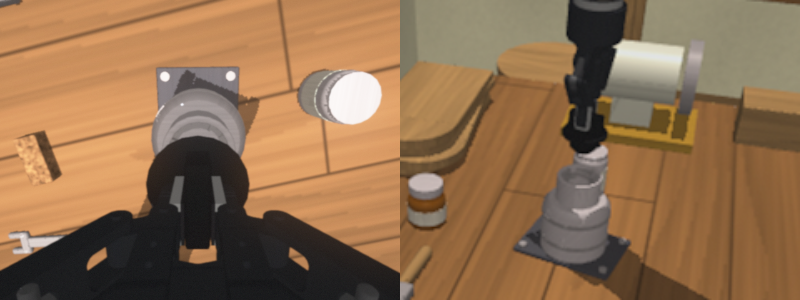

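The wrist view shows the plate's far edge running level, from about (253,107) to (380,107) in full pixels, so the jaws are square to the pot. The side view shows the cap upright above the neck. I'll put numbers on both.

```bash
python3 - <<'E'
from h import *
import pickle
from scipy.optimize import least_squares
st,c=pickle.load(open("w3.pkl","rb")); im=cv2.imread("pics/w3.png"); R,p=st['tool_rot'],st['tool_pos']
print("tool yaw",np.degrees(np.arctan2(R[1,0],R[0,0])))
g=im.max(2).astype(float)
def fitplane(pix,z):
    pts=np.array([ray(c,q,z)[:2] for q in pix]); return pts
# plate far edge: strongest vertical gradient per column
s=im[:,:,2].astype(float); rows=[]
for u in range(265,372):
    gr=s[95:125,u][:-3]-s[95:125,u][3:]; rows.append((u,95+np.argmax(gr)+1.5))
P=fitplane(rows,.008); d=cv2.fitLine(P.astype(np.float32),cv2.DIST_HUBER,0,1e-5,1e-5).ravel()
print("far edge dir",np.degrees(np.arctan2(d[1],d[0])),"pt",d[2:]," rows",[r[1] for r in rows[::15]])
# side edges of the plate, left/right
for a,b,sg in((235,275,1),(360,400,-1)):
    q=[]
    for v in range(115,150):
        l=s[v,a:b]; gr=sg*(l[:-3]-l[3:]); q.append((a+np.argmax(gr)+1.5,v))
    P=fitplane(q,.008); e=cv2.fitLine(P.astype(np.float32),cv2.DIST_HUBER,0,1e-4,1e-4).ravel(); print("side edge",np.degrees(np.arctan2(e[1],e[0])),e[2:],[x[0] for x in q[::8]])
# flange upper arc in hand
zf=p[2]+.007-.014  # flange top
q=[]
for u in range(250,386,2):
    col=g[200:330,u]; i=np.where(col<50)[0]
    if len(i): q.append((u,200+i[0]))
P=fitplane(q,zf)
f=least_squares(lambda x:np.hypot(P[:,0]-x[0],P[:,1]-x[1])-.033,p[:2],loss='soft_l1',f_scale=.0005)
print("flange ctr in tool",R.T@(np.r_[f.x,zf]-p),f.cost,np.round(q[::12]))
E
```

```text
tool yaw -103.1643924577148
far edge dir 76.88545 pt [ 0.59312636 -0.25419608]  rows [np.float64(106.5), np.float64(106.5), np.float64(106.5), np.float64(106.5), np.float64(106.5), np.float64(105.5), np.float64(106.5), np.float64(105.5)]
side edge -58.039394 [ 0.5851972 -0.2014322] [np.float64(266.5), np.float64(271.5), np.float64(250.5), np.float64(250.5), np.float64(251.5)]
side edge 32.093185 [ 0.5631228 -0.2932545] [np.float64(363.5), np.float64(361.5), np.float64(381.5), np.float64(381.5), np.float64(381.5)]
flange ctr in tool [-0.0003147   0.00172278  0.00699028] 1.4425475509419104e-05 [[250 260]
 [274 231]
 [298 221]
 [322 219]
 [346 225]
 [370 242]]
```

{"op": "send_rows", "data": {
  "series": [
    {"grip":255,"slide":[0.5,-0.5,-12],"delta_rot":[0,0,0]},
    {"grip":255,"slide":[0.5,-0.5,-30],"delta_rot":[0,0,0]},
    {"grip":255,"slide":[0.5,-0.5,-40],"delta_rot":[0,0,0]},
    {"grip":255,"slide":[0.5,-0.5,-43],"delta_rot":[0,0,0]},
    {"grip":255,"slide":[0.5,-0.5,-43],"delta_rot":[0,0,0]}
  ]
}}

```text
time_s: 7.85
tool_pos: [0.517, -0.2313, 0.1742]
tool_rot: [[-0.224, -0.975, 0.006], [-0.975, 0.224, -0.003], [0.002, -0.006, -1.0]]
contact_force: [0.4, 0.0, -0.9]
width: 0.0123
```

{"op": "send_rows", "data": {
  "series": [
    {"grip":255,"slide":[0,0,-3],"delta_rot":[0,0,0]},
    {"grip":255,"slide":[0,0,-6],"delta_rot":[0,0,0]},
    {"grip":255,"slide":[0,0,-8],"delta_rot":[0,0,0]},
    {"grip":255,"slide":[0,0,-8],"delta_rot":[0,0,0]}
  ]
}}

```text
time_s: 8.35
tool_pos: [0.5169, -0.2313, 0.166]
tool_rot: [[-0.224, -0.975, 0.005], [-0.975, 0.224, -0.003], [0.002, -0.006, -1.0]]
contact_force: [0.1, 0.1, -0.9]
width: 0.0126
```

{"op": "send_rows", "data": {
  "series": [
    {"grip":255,"slide":[-0.7,-1.7,0],"delta_rot":[0,0,0]},
    {"grip":255,"slide":[-0.7,-1.7,-1],"delta_rot":[0,0,0]},
    {"grip":255,"slide":[-0.7,-1.7,-3],"delta_rot":[0,0,0]},
    {"grip":255,"slide":[-0.7,-1.7,-5],"delta_rot":[0,0,0]},
    {"grip":255,"slide":[-0.7,-1.7,-5],"delta_rot":[0,0,0]}
  ]
}}

```text
time_s: 8.98
tool_pos: [0.5161, -0.233, 0.1607]
tool_rot: [[-0.224, -0.975, 0.005], [-0.975, 0.224, -0.003], [0.001, -0.006, -1.0]]
contact_force: [0.6, -0.6, -1.6]
width: 0.0128
```

{"op": "send_rows", "data": {
  "series": [
    {"grip":255,"slide":[0,0,-1],"delta_rot":[0,0,0]},
    {"grip":255,"slide":[0,0,-2],"delta_rot":[0,0,0]},
    {"grip":255,"slide":[0,0,-3],"delta_rot":[0,0,0]},
    {"grip":255,"slide":[0,0,-3],"delta_rot":[0,0,0]}
  ]
}}

```text
time_s: 9.48
tool_pos: [0.5161, -0.2329, 0.1576]
tool_rot: [[-0.224, -0.975, 0.005], [-0.975, 0.224, -0.003], [0.001, -0.006, -1.0]]
contact_force: [0.1, -0.6, -1.8]
width: 0.0125
```

{"op": "send_rows", "data": {
  "series": [
    {"grip":255,"slide":[0,0,-0.5],"delta_rot":[0,0,0]},
    {"grip":255,"slide":[0,0,-1],"delta_rot":[0,0,0]},
    {"grip":255,"slide":[0,0,-1],"delta_rot":[0,0,0]}
  ]
}}

```text
time_s: 9.85
tool_pos: [0.5162, -0.233, 0.1572]
tool_rot: [[-0.224, -0.975, 0.005], [-0.975, 0.224, -0.003], [0.002, -0.006, -1.0]]
contact_force: [-1.3, 0.3, 2.6]
width: 0.0126
```

{"op": "send_rows", "data": {
  "series": [
    {"grip":255,"slide":[0,0,-0.8],"delta_rot":[0,0,0]},
    {"grip":255,"slide":[0,0,-0.8],"delta_rot":[0,0,0]},
    {"grip":255,"slide":[0,0,-0.8],"delta_rot":[0,0,0.04]},
    {"grip":255,"slide":[0,0,-0.8],"delta_rot":[0,0,0.08]},
    {"grip":255,"slide":[0,0,-0.8],"delta_rot":[0,0,0.12]},
    {"grip":255,"slide":[0,0,-0.8],"delta_rot":[0,0,0.16]},
    {"grip":255,"slide":[0,0,-0.8],"delta_rot":[0,0,0.18]},
    {"grip":255,"slide":[0,0,-0.8],"delta_rot":[0,0,0.18]}
  ]
}}

```text
time_s: 10.85
tool_pos: [0.517, -0.2334, 0.1572]
tool_rot: [[-0.047, -0.999, 0.008], [-0.999, 0.046, -0.003], [0.003, -0.008, -1.0]]
contact_force: [1.6, 0.8, 4.0]
width: 0.0131
```

```bash
python3 - <<'E'
from h import *
st=manip.get_state(); print({k:np.round(st[k],3) for k in('contact_force','torque','tool_pos','q')})
E
```

```text
{'contact_force': array([1.607, 0.815, 3.975]), 'torque': array([ 0.105, -0.265,  0.005]), 'tool_pos': array([ 0.517, -0.233,  0.157]), 'q': array([-34.596,   6.835, 109.635,   0.142,  63.05 ,  58.005])}
```

{"op": "send_rows", "data": {
  "series": [
    {"grip":255,"slide":[-0.4,0,-0.8],"delta_rot":[0,0,0.04]},
    {"grip":255,"slide":[-0.4,0,-0.8],"delta_rot":[0,0,0.08]},
    {"grip":255,"slide":[-0.4,0,-0.8],"delta_rot":[0,0,0.1]},
    {"grip":255,"slide":[-0.4,0,-0.8],"delta_rot":[0,0,0.1]}
  ]
}}

```text
time_s: 11.35
tool_pos: [0.5171, -0.2336, 0.1572]
tool_rot: [[0.053, -0.999, 0.01], [-0.999, -0.053, -0.003], [0.003, -0.009, -1.0]]
contact_force: [1.2, 0.8, 5.3]
width: 0.0128
```

{"op": "send_rows", "data": {
  "series": [
    {"grip":255,"slide":[-0.5,0.2,-0.7],"delta_rot":[0.002,0.005,0.04]},
    {"grip":255,"slide":[-0.5,0.2,-0.7],"delta_rot":[0.002,0.005,0.07]},
    {"grip":255,"slide":[-0.5,0.2,-0.7],"delta_rot":[0.002,0.005,0.09]},
    {"grip":255,"slide":[-0.5,0.2,-0.7],"delta_rot":[0.002,0.005,0.09]}
  ]
}}

```text
time_s: 11.85
tool_pos: [0.517, -0.2337, 0.1572]
tool_rot: [[0.143, -0.99, 0.006], [-0.99, -0.143, -0.001], [0.002, -0.006, -1.0]]
contact_force: [0.3, 0.5, 5.9]
width: 0.013
```

Turned back about 21° so far, still on the tops. I'll keep going.

{"op": "send_rows", "data": {
  "series": [
    {"grip":255,"slide":[-0.4,0.3,-0.7],"delta_rot":[0,0.003,0.04]},
    {"grip":255,"slide":[-0.4,0.3,-0.7],"delta_rot":[0,0.003,0.07]},
    {"grip":255,"slide":[-0.4,0.3,-0.7],"delta_rot":[0,0.003,0.09]},
    {"grip":255,"slide":[-0.4,0.3,-0.7],"delta_rot":[0,0.003,0.09]}
  ]
}}

```text
time_s: 12.35
tool_pos: [0.5169, -0.2338, 0.1572]
tool_rot: [[0.231, -0.973, 0.004], [-0.973, -0.231, -0.002], [0.002, -0.003, -1.0]]
contact_force: [-0.1, -0.2, 6.1]
width: 0.013
```

{"op": "send_rows", "data": {
  "series": [
    {"grip":255,"slide":[-0.3,0.3,-0.7],"delta_rot":[0,0.002,0.04]},
    {"grip":255,"slide":[-0.3,0.3,-0.7],"delta_rot":[0,0.002,0.07]},
    {"grip":255,"slide":[-0.3,0.3,-0.7],"delta_rot":[0,0.002,0.09]},
    {"grip":255,"slide":[-0.3,0.3,-0.7],"delta_rot":[0,0.002,0.09]}
  ]
}}

```text
time_s: 12.85
tool_pos: [0.5169, -0.2339, 0.1572]
tool_rot: [[0.317, -0.948, 0.003], [-0.948, -0.317, -0.002], [0.003, -0.002, -1.0]]
contact_force: [0.5, 0.6, 6.0]
width: 0.0126
```

{"op": "send_rows", "data": {
  "series": [
    {"grip":255,"slide":[-0.3,0.3,-0.7],"delta_rot":[0,0.002,0.04]},
    {"grip":255,"slide":[-0.3,0.3,-0.7],"delta_rot":[0,0.002,0.07]},
    {"grip":255,"slide":[-0.3,0.3,-0.7],"delta_rot":[0,0.002,0.09]},
    {"grip":255,"slide":[-0.3,0.3,-0.7],"delta_rot":[0,0.002,0.09]}
  ]
}}

```text
time_s: 13.35
tool_pos: [0.5168, -0.234, 0.1571]
tool_rot: [[0.401, -0.916, 0.002], [-0.916, -0.401, -0.003], [0.004, -0.0, -1.0]]
contact_force: [-0.8, -0.3, 5.8]
width: 0.0126
```

{"op": "send_rows", "data": {
  "series": [
    {"grip":255,"slide":[-0.3,0.3,-0.7],"delta_rot":[0,0.002,0.04]},
    {"grip":255,"slide":[-0.3,0.3,-0.7],"delta_rot":[0,0.002,0.07]},
    {"grip":255,"slide":[-0.3,0.3,-0.7],"delta_rot":[0,0.002,0.09]},
    {"grip":255,"slide":[-0.3,0.3,-0.7],"delta_rot":[0,0.002,0.09]}
  ]
}}

```text
time_s: 13.85
tool_pos: [0.5167, -0.2342, 0.1567]
tool_rot: [[0.482, -0.876, 0.001], [-0.876, -0.482, -0.004], [0.004, 0.001, -1.0]]
contact_force: [0.0, -0.7, 5.1]
width: 0.0126
```

```bash
python3 - <<'E'
from h import *
st=manip.get_state(); print({k:np.round(st[k],3) for k in('contact_force','torque','tool_pos','q')})
E
```

```text
{'contact_force': array([ 0.01 , -0.657,  5.119]), 'torque': array([-0.299, -0.033, -0.043]), 'tool_pos': array([ 0.517, -0.234,  0.157]), 'q': array([-34.548,   7.063, 109.44 ,  -0.198,  63.317,  26.728])}
```

{"op": "send_rows", "data": {
  "series": [
    {"grip":255,"slide":[-0.2,0.4,-0.8],"delta_rot":[0.002,0.002,0.03]},
    {"grip":255,"slide":[-0.2,0.4,-0.8],"delta_rot":[0.002,0.002,0.05]},
    {"grip":255,"slide":[-0.2,0.4,-0.8],"delta_rot":[0.002,0.002,0.05]}
  ]
}}

```text
time_s: 14.22
tool_pos: [0.5162, -0.2331, 0.1547]
tool_rot: [[0.525, -0.851, -0.002], [-0.851, -0.525, -0.001], [-0.0, 0.002, -1.0]]
contact_force: [1.7, 0.6, 0.4]
width: 0.0125
```

The cap is slipping off the tops: z is falling and the force has gone. I'll lower it gently.

{"op": "send_rows", "data": {
  "series": [
    {"grip":255,"slide":[0,0,-0.8],"delta_rot":[0,0,0.02]},
    {"grip":255,"slide":[0,0,-1.8],"delta_rot":[0,0,0.03]},
    {"grip":255,"slide":[0,0,-2.8],"delta_rot":[0,0,0.03]},
    {"grip":255,"slide":[0,0,-3.6],"delta_rot":[0,0,0.03]},
    {"grip":255,"slide":[0,0,-3.6],"delta_rot":[0,0,0.03]}
  ]
}}

```text
time_s: 14.85
tool_pos: [0.5158, -0.2329, 0.1507]
tool_rot: [[0.55, -0.835, -0.003], [-0.835, -0.55, 0.0], [-0.002, 0.002, -1.0]]
contact_force: [0.6, -0.3, -0.6]
width: 0.0127
```

{"op": "send_rows", "data": {
  "series": [
    {"grip":255,"slide":[0,0,-0.5],"delta_rot":[0,0,0]},
    {"grip":255,"slide":[0,0,-1],"delta_rot":[0,0,0]},
    {"grip":255,"slide":[0,0,-1],"delta_rot":[0,0,0]}
  ]
}}

```text
time_s: 15.22
tool_pos: [0.5159, -0.2329, 0.1503]
tool_rot: [[0.55, -0.835, -0.003], [-0.835, -0.55, -0.0], [-0.001, 0.002, -1.0]]
contact_force: [-1.7, 0.3, 3.2]
width: 0.013
```

Landed at 0.1503, where 0.1504 was expected. Now forward (clockwise), following the lead.

{"op": "send_rows", "data": {
  "series": [
    {"grip":255,"slide":[0,0,-0.5],"delta_rot":[0,0,-0.03]},
    {"grip":255,"slide":[0,0,-0.6],"delta_rot":[0,0,-0.07]},
    {"grip":255,"slide":[0,0,-0.7],"delta_rot":[0,0,-0.11]},
    {"grip":255,"slide":[0,0,-0.8],"delta_rot":[0,0,-0.15]},
    {"grip":255,"slide":[0,0,-0.9],"delta_rot":[0,0,-0.175]},
    {"grip":255,"slide":[0,0,-0.9],"delta_rot":[0,0,-0.175]}
  ]
}}

```text
time_s: 15.98
tool_pos: [0.5166, -0.2334, 0.1503]
tool_rot: [[0.396, -0.918, -0.001], [-0.918, -0.396, -0.001], [0.0, 0.001, -1.0]]
contact_force: [-0.4, -0.5, 4.9]
width: 0.0131
```

```bash
python3 - <<'E'
from h import *
st=manip.get_state(); print({k:np.round(st[k],3) for k in('contact_force','torque','tool_pos','q')})
E
```

```text
{'contact_force': array([-0.449, -0.488,  4.929]), 'torque': array([ 0.015, -0.08 , -0.051]), 'tool_pos': array([ 0.517, -0.233,  0.15 ]), 'q': array([-3.45410e+01,  7.52700e+00,  1.09663e+02, -6.70000e-02,
        6.28170e+01,  3.21640e+01])}
```

{"op": "send_rows", "data": {
  "series": [
    {"grip":255,"slide":[-0.2,0.2,-0.6],"delta_rot":[0,0,-0.04]},
    {"grip":255,"slide":[-0.2,0.2,-0.7],"delta_rot":[0,0,-0.08]},
    {"grip":255,"slide":[-0.2,0.2,-0.8],"delta_rot":[0,0,-0.12]},
    {"grip":255,"slide":[-0.2,0.2,-0.9],"delta_rot":[0,0,-0.16]},
    {"grip":255,"slide":[-0.2,0.2,-1],"delta_rot":[0,0,-0.2]},
    {"grip":255,"slide":[-0.2,0.2,-1],"delta_rot":[0,0,-0.2]}
  ]
}}

```text
time_s: 16.73
tool_pos: [0.5166, -0.2336, 0.1499]
tool_rot: [[0.205, -0.979, -0.0], [-0.979, -0.205, -0.002], [0.001, 0.001, -1.0]]
contact_force: [-0.4, -0.6, 5.5]
width: 0.013
```

```bash
python3 - <<'E'
from h import *
st=manip.get_state(); print({k:np.round(st[k],3) for k in('contact_force','torque','tool_pos','q')})
E
```

```text
{'contact_force': array([-0.354, -0.555,  5.505]), 'torque': array([ 0.08 ,  0.094, -0.026]), 'tool_pos': array([ 0.517, -0.234,  0.15 ]), 'q': array([-3.45490e+01,  7.54200e+00,  1.09685e+02, -9.60000e-02,
        6.27390e+01,  4.36410e+01])}
```

{"op": "send_rows", "data": {
  "series": [
    {"grip":255,"slide":[-0.2,0.2,-0.6],"delta_rot":[0,0,-0.04]},
    {"grip":255,"slide":[-0.2,0.2,-0.8],"delta_rot":[0,0,-0.08]},
    {"grip":255,"slide":[-0.2,0.2,-1],"delta_rot":[0,0,-0.12]},
    {"grip":255,"slide":[-0.2,0.2,-1.2],"delta_rot":[0,0,-0.16]},
    {"grip":255,"slide":[-0.2,0.2,-1.4],"delta_rot":[0,0,-0.2]},
    {"grip":255,"slide":[-0.2,0.2,-1.4],"delta_rot":[0,0,-0.2]}
  ]
}}

```text
time_s: 17.48
tool_pos: [0.5166, -0.2337, 0.1492]
tool_rot: [[0.007, -1.0, -0.0], [-1.0, -0.007, -0.002], [0.002, 0.0, -1.0]]
contact_force: [-0.9, 0.2, 6.2]
width: 0.0131
```

```bash
python3 - <<'E'
from h import *
st=manip.get_state(); print({k:np.round(st[k],3) for k in('contact_force','torque','tool_pos','q')})
E
```

```text
{'contact_force': array([-0.866,  0.244,  6.177]), 'torque': array([ 0.081,  0.173, -0.04 ]), 'tool_pos': array([ 0.517, -0.234,  0.149]), 'q': array([-34.549,   7.585, 109.72 ,  -0.115,  62.629,  55.131])}
```

{"op": "send_rows", "data": {
  "series": [
    {"grip":255,"slide":[-0.2,0.2,-0.6],"delta_rot":[0,0,-0.04]},
    {"grip":255,"slide":[-0.2,0.2,-0.8],"delta_rot":[0,0,-0.08]},
    {"grip":255,"slide":[-0.2,0.2,-1],"delta_rot":[0,0,-0.12]},
    {"grip":255,"slide":[-0.2,0.2,-1.2],"delta_rot":[0,0,-0.16]},
    {"grip":255,"slide":[-0.2,0.2,-1.4],"delta_rot":[0,0,-0.2]},
    {"grip":255,"slide":[-0.2,0.2,-1.4],"delta_rot":[0,0,-0.2]}
  ]
}}

```text
time_s: 18.23
tool_pos: [0.5165, -0.2337, 0.1484]
tool_rot: [[-0.193, -0.981, -0.0], [-0.981, 0.193, -0.002], [0.002, -0.0, -1.0]]
contact_force: [-1.0, -0.6, 5.8]
width: 0.0126
```

```bash
python3 - <<'E'
from h import *
st=manip.get_state(); print({k:np.round(st[k],3) for k in('contact_force','torque','tool_pos','q')})
E
```

```text
{'contact_force': array([-0.988, -0.623,  5.801]), 'torque': array([ 0.119,  0.191, -0.038]), 'tool_pos': array([ 0.517, -0.234,  0.148]), 'q': array([-34.547,   7.632, 109.761,  -0.134,  62.535,  66.622])}
```

{"op": "send_rows", "data": {
  "series": [
    {"grip":255,"slide":[-0.2,0.2,-0.6],"delta_rot":[0,0,-0.03]},
    {"grip":255,"slide":[-0.2,0.2,-0.8],"delta_rot":[0,0,-0.06]},
    {"grip":255,"slide":[-0.2,0.2,-1],"delta_rot":[0,0,-0.09]},
    {"grip":255,"slide":[-0.2,0.2,-1.1],"delta_rot":[0,0,-0.12]},
    {"grip":255,"slide":[-0.2,0.2,-1.1],"delta_rot":[0,0,-0.14]},
    {"grip":255,"slide":[-0.2,0.2,-1.1],"delta_rot":[0,0,-0.14]}
  ]
}}

```text
time_s: 18.98
tool_pos: [0.5165, -0.2337, 0.1479]
tool_rot: [[-0.328, -0.945, 0.0], [-0.945, 0.328, -0.003], [0.003, -0.001, -1.0]]
contact_force: [-0.2, 0.8, 5.7]
width: 0.0129
```

```bash
python3 - <<'E'
from h import *
st=manip.get_state(); print({k:np.round(st[k],3) for k in('contact_force','torque','tool_pos','q')})
E
```

```text
{'contact_force': array([-0.24 ,  0.831,  5.726]), 'torque': array([0.155, 0.136, 0.005]), 'tool_pos': array([ 0.517, -0.234,  0.148]), 'q': array([-34.538,   7.655, 109.79 ,  -0.148,  62.465,  74.663])}
```

{"op": "send_rows", "data": {
  "series": [
    {"grip":255,"slide":[-0.2,0.2,-0.6],"delta_rot":[0,0,-0.02]},
    {"grip":255,"slide":[-0.2,0.2,-0.7],"delta_rot":[0,0,-0.04]},
    {"grip":255,"slide":[-0.2,0.2,-0.7],"delta_rot":[0,0,-0.06]},
    {"grip":255,"slide":[-0.2,0.2,-0.7],"delta_rot":[0,0,-0.07]},
    {"grip":255,"slide":[-0.2,0.2,-0.7],"delta_rot":[0,0,-0.07]}
  ]
}}

```text
time_s: 19.6
tool_pos: [0.5166, -0.2335, 0.1478]
tool_rot: [[-0.393, -0.92, 0.0], [-0.92, 0.393, -0.003], [0.002, -0.001, -1.0]]
contact_force: [-0.1, 0.6, 4.7]
width: 0.0125
```

```bash
python3 - <<'E'
from h import *
st=manip.get_state(); print({k:np.round(st[k],3) for k in('contact_force','torque','tool_pos','q')})
E
```

```text
{'contact_force': array([-0.102,  0.579,  4.693]), 'torque': array([0.186, 0.104, 0.008]), 'tool_pos': array([ 0.517, -0.234,  0.148]), 'q': array([-34.524,   7.643, 109.81 ,  -0.139,  62.435,  78.681])}
```

The total descent is 2.5 mm and z has levelled off, so the cap is home. Release and retreat.

{"op": "send_rows", "data": {
  "series": [
    {"grip":255,"slide":[0,0,0],"delta_rot":[0,0,0]},
    {"grip":0,"slide":[0,0,0],"delta_rot":[0,0,0]},
    {"grip":0,"slide":[0,0,0],"delta_rot":[0,0,0]},
    {"grip":0,"slide":[0,0,0],"delta_rot":[0,0,0]},
    {"grip":0,"slide":[0,0,0],"delta_rot":[0,0,0]},
    {"grip":0,"slide":[0,0,0],"delta_rot":[0,0,0]},
    {"grip":0,"slide":[0,0,10],"delta_rot":[0,0,0]},
    {"grip":0,"slide":[0,0,30],"delta_rot":[0,0,0]},
    {"grip":0,"slide":[0,0,70],"delta_rot":[0,0,0]},
    {"grip":0,"slide":[0,0,110],"delta_rot":[0,0,0]},
    {"grip":0,"slide":[0,0,120],"delta_rot":[0,0,0]},
    {"grip":0,"slide":[0,0,120],"delta_rot":[0,0,0]}
  ]
}}

```text
time_s: 21.1
tool_pos: [0.5168, -0.2337, 0.2691]
tool_rot: [[-0.393, -0.92, 0.002], [-0.92, 0.393, -0.004], [0.003, -0.004, -1.0]]
contact_force: [0.5, 0.1, -1.1]
width: 0.0853
```

```bash
python3 - <<'E'
from h import *
c=manip.camera_model("wrist"); im=manip.snapshot("wrist")[:,:,::-1]; s=manip.snapshot("side")[:,:,::-1]
print(proj(c,np.array([.516,-.2335,.141])))
cv2.imwrite("pics/v4.png",np.hstack([cv2.resize(im,(400,300)),cv2.resize(s[80:260,260:500],(400,300))]))
E
```

```text
[316.10737974 226.05175876]
```

View pics/v4.png

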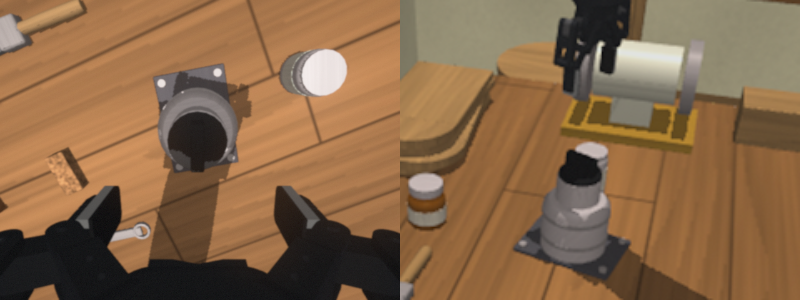

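The cap sits level and concentric on the neck, the flange is on the rim, and the gripper is open and clear. In the wrist half of the picture the cap is at about (197,141), which is where it was predicted. Handing in.

```bash
python3 -c "
from station import manip
print(manip.sign_off())"
```

```text
the job is handed in; nothing more can be done
None
```

The cap is screwed home on the glue pot's neck and released, and I handed the job in at about 21 s of the 64 s allowed.

- **Placing:** I took the cap from its rest and set it on the thread tops, with the bar within about 1° of the base plate's long side.
- **Turning back:** The cap started to drop after about 42–45° backward, and landed 6.9 mm lower, as given.
- **Turning forward:** I turned it about 56° clockwise from where it landed, and it sank a further 2.5 mm until the height levelled off. That matches the flange on the rim.
- **Forces:** The pressing force read at most about 6 N at the end of each move (7–8 N allowing for the sensor's offset). The turning moment, where I read it, stayed near 0.05 N m.
- **Last checks:** The final pictures show the cap upright and centred on the neck. The gripper is open about 120 mm above it, and the things in view near the pot do not look moved. I did not measure the positions of the other bench items again.
- **Disagreements:** My separate estimates of the neck's centre differed by 2–3 mm at most. The finger opening read about 12.7 mm on the 14 mm bar. Neither caused any trouble.

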